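Trip-test the bench supply breaker and close its cover

TASK

Do the trip test on the workshop's bench supply unit: lift its clear cover gently all the way open onto its stop, press the yellow test button so that it makes the blue-tipped lever drop, then lift the lever fully back up so that it stays. Afterwards take the cover again and lower it gently until it is fully shut, never letting it fall, and leave the other things on the bench where they are.

Things in the scene. Friction and masses are not known exactly. Their poses are not given: they have to be found in the camera images.
- unit: Grey steel bench supply unit, fixed: 240 (x) x 210 (y) x 110 mm high, open-topped under its cover. Origin: centre of its underside, on the bench. x: depth (3 blue sockets on the -x face), y: to the hinge side, z up. Deck at z = 50 mm, 6 mm walls round it up to z = 110 mm. On the deck: yellow test button at (19, 42) mm, lever with pivot at (35, -35) mm. All its parts move with it.
- cover (a joint): Cover hinge, rad: 0 = shut on the rim, 1.9 = fully open on its stop (19 deg beyond upright). Clear panel in a blue frame, 240 x 215 x 8 mm, about 0.22 kg. The hinge has some friction: the cover stays where left within about 0.2 rad of upright and beyond, but falls shut from lower down.
- cover_hinge (a point): Point on the cover's hinge axis, which runs along the unit's x axis on top of the +y wall (unit frame 0, 105, 110 mm); the cover's free edge is on the -y side and swings up and over to +y.
- cover_knob (a point): Centre of the cover's red barrel knob, 26 mm diameter, 28 mm long along the unit's x, on a 10 mm stalk slanting from the free edge's middle. Cover shut: at (0, -136, 140) mm in the unit frame, 241 mm from the hinge axis sideways, 30 mm above it, 26 mm beyond the free edge. Turns with the cover; can be pinched from above, fingers closing along the unit's x, with the cover shut or open.
- test (a joint): Test button travel, m: 0 = out, 0.006 = fully in. Springs back. Takes about 4.5 N fully in; it trips the lever about 5 mm in, so press it right down.
- test_top (a point): Centre of the top face of the yellow test button, 28 mm diameter, 16 mm above the deck; pressed straight down (unit -z).
- lever (a joint): Lever angle, rad: 0 = fully up (leaning 0.3 rad from vertical to the unit's +x), 1.4 = dropped (leaning 1.1 rad to -x). It is weighted: from about 0.3 rad (upright) it falls to one end or the other; under 1 N at the tip lifts it.
- lever_pivot (a point): Lever pivot: on the hinge axis, which runs along the unit's y (unit frame 35, -35, 59 mm).
- lever_tip (a point): Centre of the lever's blue tip block, 18 mm wide along the unit's y, 14 mm thick, 16 mm long, 40 mm from the pivot, on a 12 x 8 mm black arm. Can be pinched from above with the fingers closing along the unit's y. Dropped, its centre is about 77 mm above the bench (27 mm above the deck).
- marker: White marker pen with a black cap lying on the bench, 130 mm long along its x, 21 mm thick; origin at its middle on the bench. Bystander.
- wood_plate: Wooden plate with two holes, 130 x 100 x 20 mm, flat on the bench; origin at the centre of its underside. Bystander.
- spray_can: Small upright white and blue spray can with orange cap, 52 mm diameter, 150 mm high; origin at the centre of its underside. Bystander.

How it is judged (in metres and radians):
On the way, in this order (a step that is already met when the one before it is completed fails the run):
1. the cover is lifted fully open (at least 1.7 of 1.9 rad) (value of joint cover above 1.7 rad), for 0.2 s.
2. the test button is pressed while the lever is up (value of joint test above 0.003 m and value of joint lever below 0.6 rad and value of joint cover above 1.2 rad).
3. the lever has dropped (value of joint lever above 1.2 rad), for 0.1 s.
4. the lever is lifted fully back up (within 0.12 rad) (value of joint lever below 0.12 rad), for 0.2 s.
5. the cover is lowered fully shut (within 0.04 rad) (value of joint cover below 0.04 rad), for 0.2 s.
At the end, for the whole second after the job is handed in: The cover is shut (within 0.04 rad) and still, the lever is up (within 0.12 rad), the test button is out (within 1.5 mm), and marker, wooden plate and can are within 30 mm of where they were (value of joint cover below 0.04 rad and value of joint lever below 0.12 rad and value of joint test below 0.0015 m and velocity of joint cover between -0.1 and 0.1 rad/s and distance of each of marker, wood_plate, spray_can from where it was at the start of the episode below 0.03 m); the robot touches nothing.
It fails at once if the cover slams shut (faster than 2 rad/s, about 0.45 m/s at its edge, in the last 0.15 rad) (value of joint cover below 0.15 rad and velocity of joint cover below -2 rad/s).
It fails at once if the cover is flung against its open stop (faster than 2 rad/s beyond 1.7 rad) (value of joint cover above 1.7 rad and velocity of joint cover above 2 rad/s).
It fails at once if a bystander (marker, wooden plate, can) is moved more than 30 mm (distance of any of marker, wood_plate, spray_can from where it was at the start of the episode above 0.03 m).
It also fails if it takes over 72 s, if anything falls off the work surface, if the arm or the gripper's body presses on something with over 40 N, if the wrist force passes 120 N, or if a joint passes its speed limit or range.

ROBOT

A 6-joint arm with a two-finger parallel gripper is mounted at the origin on the work surface. World frame = base frame: x ahead of the robot, y to its left, z up, the work surface at z = 0. Lengths are in m, angles in degrees, forces in N, time in s.
With the tool pointing down it reaches from about 0.4 to 0.825 m from the base axis. Payload 7 kg.
Tool frame: the origin (TCP) lies on the centre line of the jaws, within the pads' length; the fingertips stand 19 mm ahead of it and the grasp point (between the pads) is the TCP (r.tips_ahead is the distance from the TCP to the fingertips, in m); z points along the fingers, y is the line along which they close (so a half turn about z gives the same grasp; the last joint's range is limited). The gripper opens to 88 mm and grips with 3 to 60 N. Pads are 19 mm wide; open, the fingers measure 130 mm over their backs; the gripper's body (78 mm by 193 mm) begins 47 mm behind the grasp point.
Start: joints at [-50.472, 20.546, 0.682, 0, -70.136, -16.507], TCP at [0.264, -0.621, 0.246] pointing down, gripper open.
Joint ranges: [-176.03, 176.03], [-82.01, 121.73], [-58.28, 71.71], [-173.87, 95.51], [-174.79, -0.11], [-173.66, 173.66]. Speed limits (degrees/s): [136.94, 136.94, 172.46, 180, 180, 180].

INTERFACE

Orientations are given as [roll, pitch, yaw] about the fixed x, y, z axes, in that order (R = Rz(yaw) Ry(pitch) Rx(roll)).
In Python, from plant import r, viewer, close_job gives the robot as it stands. The module is installed in compiled form; this text tells all that it offers.
- The arm moves only by the tool arm_command, never from a script. Its arguments are lists of equal length, an entry for each row: "travel": the shift along the world's x, y, z scaled (see below), a list of three; "delta_rot": the turn, a rotation vector about the world's x, y, z scaled (see below), a list of three. In form: {"travel": [[dx, dy, dz], ...], "delta_rot": [[rx, ry, rz], ...]}. A call has 1 to 20 rows; each row is the pose to reach, as a shift and turn from the pose commanded when the call began; what a row does not reach only later rows make up. The controller multiplies each number of a shift by 0.5 m and each number of a turn by 90 degrees. A row lasts 1/8 s, in which the tool goes at most 62.5 mm and 10.7 degrees, less where a joint would pass 70% of its speed; a pose out of reach is approached as far as the arm can. A call with a number of a shift or a turn outside -1 to 1 is refused whole. A call with a gripper value outside its range is refused whole. "grip" is the opening, from 0 (shut) to 1 (fully open), set as the call begins (left out, the last holds). The fingers move at their own pace and stop on an object; "newtons" is the grip in N (left out, the last holds). Time passes only in rows, so rows that repeat a pose let the fingers close. It gives the time, the measured TCP pose, the force, the opening and the grip force at its end, in the units of the state.
- r.get_state(): the state, without advancing time (a new reading comes with each control period).
- viewer.capture(name): name is "side" or "top" or "wrist"; returns a dict with "img" (400x640x3 uint8, red, green, blue), "camera_matrix" (3x3 intrinsics, pixels), "R" (3x3) and "t" (3): a world point X has camera coordinates R X + t; the wrist camera has in their place "mount" (4x4, takes a point from camera to tool coordinates, whose origin is the TCP and whose axes are the flange's). Camera axes: x right, y down, z forward; pixel columns grow to the right and rows downward; lengths in m; the calibration is good to about 2 mm. A picture is of the moment at which its call begins: read the wrist's pose just before it. There is no depth.
- close_job(): hands the job in; it is judged then, once.
The state is a dict: "time_s": time; "joints": joint angles; "qd": joint speeds; "joint_torque": joint torques, N m; "tcp_pos": TCP position; "eef_rot": TCP orientation; "contact_force": force on the tool from outside, world axes, zero at the start; "moment": the same for the moment, N m; "gripper_width": finger opening in m; "gripper_force": force on a finger pad.
Only numpy, scipy, OpenCV 4.12 (cv2) and the standard library are available. Lean on these libraries where they do the work, as an engineer would, in place of code of your own. Each camera call takes 0.05 s, during which the arm holds its last target. There are 200 camera calls.

## Working session

There is one attempt and no reset: what is moved stays moved. The work goes in short steps, Python scripts to look and compute and a tool call to move; the robot and the scene stay as the last step left them, time stands still between calls to the robot, and variables do not carry over. Pictures are saved under pics/ and viewed, at most 10 in all, crops included, and the job is handed in when it is done.

Besides the shell and the picture viewer there is one more tool, called after "Call:" as a command line: name --argument value ..., lists and objects as JSON in quotes. arm_command: Moves the arm, as the interface text tells. Shifts and turns lie within -1 to 1; 1 stands for 0.5 m of shift or 90 degrees of turn. Its arguments: {"type":"object","properties":{"travel":{"type":"array"},"delta_rot":{"type":"array"},"grip":{"type":"number"},"newtons":{"type":"number"}},"required":["travel","delta_rot"]}

```bash
mkdir -p pics
python3 - <<'E'
from plant import r,viewer
import cv2,pickle
s=r.get_state();print(s)
d={}
for n in("side","top","wrist"):
    c=viewer.capture(n);d[n]=c;cv2.imwrite(f"pics/a_{n}.png",c["img"][:,:,::-1])
    print(n,{k:v for k,v in c.items() if k!="img"})
d['s']=s
pickle.dump(d,open("a.pkl","wb"))
E
```

```text
{'time_s': 0.0, 'joints': array([-5.04693965e+01,  2.05915671e+01,  6.34407229e-01, -1.99864369e-02,
       -7.01351191e+01, -1.65050449e+01]), 'qd': array([ 0.01414901,  0.0142237 ,  0.06008164, -0.03983188,  0.03168652,
        0.03577616]), 'joint_torque': array([-8.76370486e-04, -5.82722104e+01,  2.93055940e+01,  6.99725971e+00,
        6.77786578e-03, -1.56229330e-04]), 'tcp_pos': array([ 0.26380465, -0.62082754,  0.2446264 ]), 'eef_rot': array([ 1.79906185e+02, -8.20462182e-03, -1.56981241e+02]), 'contact_force': array([0.50391483, 0.55712443, 0.25194981]), 'moment': array([-0.04687463,  0.02569643,  0.0244846 ]), 'gripper_force': 0.0, 'gripper_width': 0.08741672393318665}
side {'camera_matrix': array([[387.59154781,   0.        , 321.9656238 ],
       [  0.        , 387.59154781, 201.44699845],
       [  0.        ,   0.        ,   1.        ]]), 'R': array([[-0.94192227, -0.33580764, -0.00395763],
       [-0.24980973,  0.70848159, -0.66003707],
       [ 0.2244494 , -0.62071496, -0.75122261]]), 't': array([0.52249628, 0.21604919, 0.59842664])}
top {'camera_matrix': array([[363
[... 177 characters left out ...]
7271,  0.02147286],
       [-0.98320377, -0.01757957, -0.1816626 ],
       [ 0.18198063, -0.01858589, -0.98312645]]), 't': array([-0.03726908,  0.58324288,  0.66143558])}
wrist {'camera_matrix': array([[354.91771364,   0.        , 322.03747255],
       [  0.        , 354.91771364, 199.35244081],
       [  0.        ,   0.        ,   1.        ]]), 'mount': array([[ 1.95228535e-03, -9.50633429e-01, -3.10309962e-01,
         8.48483387e-02],
       [ 9.99996632e-01,  1.32527549e-03,  2.23140628e-03,
        -1.08139200e-04],
       [-1.71000322e-03, -3.10313274e-01,  9.50632815e-01,
        -1.39148641e-01],
       [ 0.00000000e+00,  0.00000000e+00,  0.00000000e+00,
         1.00000000e+00]])}
```

View pics/a_side.png

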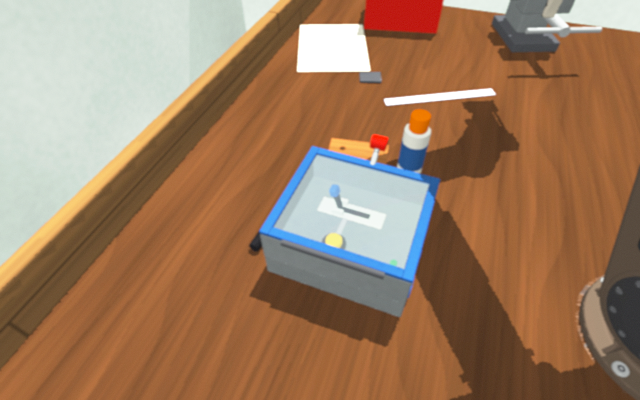

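View pics/a_top.png

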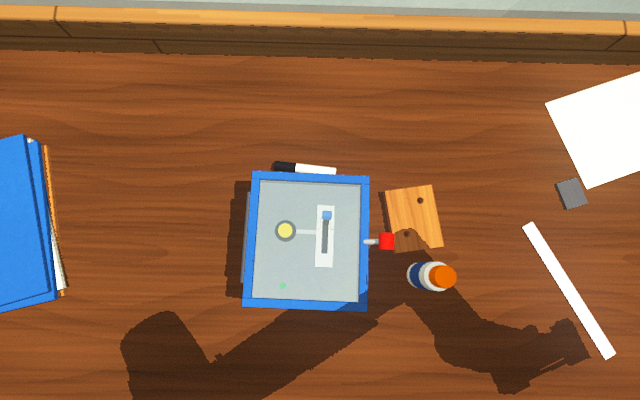

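The top view shows the unit with frame corners at about (252,171), (370,177), (367,311), (243,306) and the red knob at (387,241), the can and plate beyond the knob. In the side view the knob is at (379,142). I'll enlarge both.

Run:
```python
import cv2
a=cv2.imread("pics/a_top.png")[155:325,230:460];cv2.imwrite("pics/c_top.png",cv2.resize(a,None,fx=3.4,fy=3.4,interpolation=2))
a=cv2.imread("pics/a_side.png")[100:320,245:465];cv2.imwrite("pics/c_side.png",cv2.resize(a,(594,594),interpolation=2))
```

```text
(no output)
```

View pics/c_top.png

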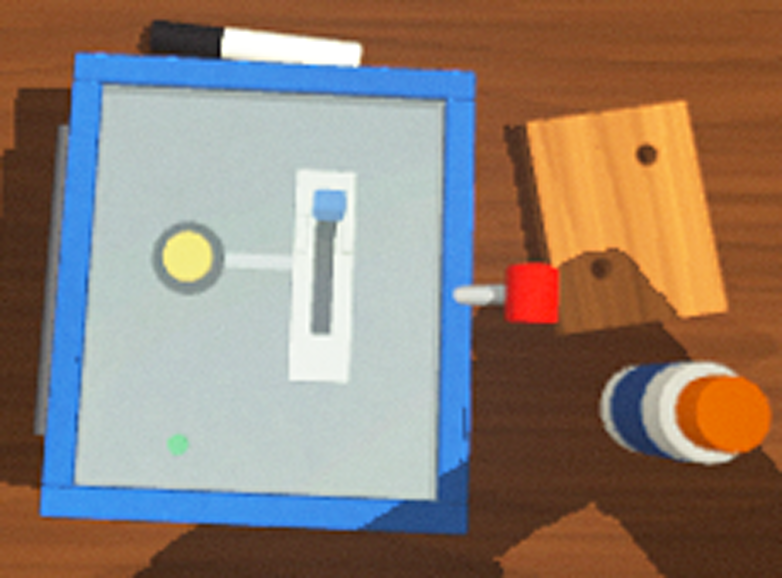

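View pics/c_side.png

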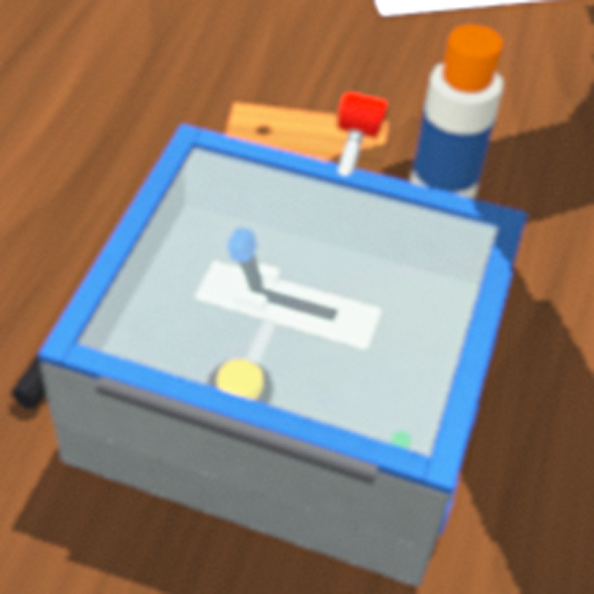

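The crops show all corners, knob (top crop 532,293; side crop 362,115), button (188,256 / 240,380) and lever tip (330,203 / 242,245). I'll triangulate these and fit the unit pose.

```bash
cat > fit.py <<'E'
import pickle,numpy as np
from scipy.optimize import least_squares as LS
d=pickle.load(open("a.pkl","rb"))
N=["c++","c+-","c--","c-+","knob","btn","tip"]
U=np.array([[120,105,118],[120,-110,118],[-120,-110,118],[-120,105,118],[0,-136,140],[19,42,66],[46.8,-35,97.2]])/1e3
T=np.array([[76,53],[475,72],[467,533],[41,516],[532,293],[188,256],[330,203]])/3.4+[230,155]
S=np.array([[43,357],[184,126],[526,214],[450,488],[362,115],[240,380],[242,245]])/2.7+[245,100]
def pr(c,X):
    q=X@c["R"].T+c["t"];q=q@c["camera_matrix"].T;return q[:,:2]/q[:,2:]
for i,n in enumerate(N):
    f=lambda X:np.r_[pr(d["top"],X[None])[0]-T[i],pr(d["side"],X[None])[0]-S[i]]
    s=LS(f,[.5,0,.1]);print(n,s.x.round(4),"res",np.abs(s.fun).max().round(2))
def W(p):
    c,s=np.cos(p[3]),np.sin(p[3]);return U@np.array([[c,-s,0],[s,c,0],[0,0,1]]).T+p[:3]
s=LS(lambda p:np.r_[(pr(d["top"],W(p))-T).ravel(),(pr(d["side"],W(p))-S).ravel()],[.5,0,0,0])
print(s.x[:3].round(4),np.degrees(s.x[3]).round(2));print(s.fun.reshape(2,-1,2).round(1).tolist());print(W(s.x).round(4))
E
python3 fit.py
```

```text
c++ [0.6252 0.0873 0.113 ] res 1.32
c+- [ 0.6192 -0.1271  0.1138] res 1.02
c-- [ 0.3809 -0.1196  0.1134] res 0.66
c-+ [0.3877 0.0944 0.1142] res 0.04
knob [ 0.4997 -0.1496  0.1389] res 0.81
btn [0.524  0.0279 0.0587] res 0.53
tip [ 0.55   -0.0505  0.094 ] res 0.78
[ 0.5037 -0.0141 -0.0048] -1.68
[[[0.3, 0.5], [0.4, 0.5], [0.6, 0.9], [0.1, 0.5], [-0.1, 0.9], [0.3, 0.4], [0.1, 1.2]], [[-2.0, -0.6], [-1.5, -0.3], [-0.4, -0.3], [0.5, 0.5], [-1.0, 1.3], [-0.3, -1.2], [-0.4, 0.5]]]
[[ 0.6267  0.0873  0.1132]
 [ 0.6204 -0.1276  0.1132]
 [ 0.3805 -0.1206  0.1132]
 [ 0.3868  0.0944  0.1132]
 [ 0.4997 -0.1501  0.1352]
 [ 0.5239  0.0273  0.0612]
 [ 0.5494 -0.0505  0.0924]]
```

Call:
arm_command --travel '[[0.472,0.942,0.108],[0.472,0.942,0.108],[0.472,0.942,0.108],[0.472,0.942,0.108],[0.472,0.942,0.108],[0.472,0.942,0.108],[0.472,0.942,0.108],[0.472,0.942,0.108],[0.472,0.942,0.108],[0.472,0.942,0.108],[0.472,0.942,0.108],[0.472,0.942,0.108]]' --delta_rot '[[0,0,0.725],[0,0,0.725],[0,0,0.725],[0,0,0.725],[0,0,0.725],[0,0,0.725],[0,0,0.725],[0,0,0.725],[0,0,0.725],[0,0,0.725],[0,0,0.725],[0,0,0.725]]' --grip 0.7

```text
time_s: 1.65
tcp_pos: [0.4995, -0.151, 0.2994]
eef_rot: [180.0, -0.0, -91.8]
contact_force: [0.0, -0.6, -0.4]
gripper_width: 0.0615
gripper_force: 0.0
```

Run:
```python
from plant import r,viewer
import cv2,pickle,numpy as np
from scipy.spatial.transform import Rotation as Ro
s=r.get_state();c=viewer.capture("wrist");pickle.dump((s,c),open("b.pkl","wb"))
R=Ro.from_euler('xyz',s["eef_rot"],degrees=True).as_matrix();M=c["mount"]
for X in [[.5,-.150,.139],[.524,.028,.066],[.55,-.0505,.097]]:
    q=R.T@(np.array(X)-s["tcp_pos"]);q=M[:3,:3].T@(q-M[:3,3]);q=c["camera_matrix"]@q;print((q[:2]/q[2]).round(1))
print(s["tcp_pos"],s["eef_rot"],s["joints"].round(1),s["time_s"])
cv2.imwrite("pics/b_wrist.png",c["img"][:,:,::-1])
```

```text
[320.8 185.9]
[305.8 309.2]
[277.3 265.2]
[ 0.49945389 -0.15103926  0.29941587] [ 1.79978622e+02 -5.39920195e-03 -9.17954445e+01] [  4.7   4.2 -13.5   0.  -72.4  -6.5] 1.65
```

View pics/b_wrist.png

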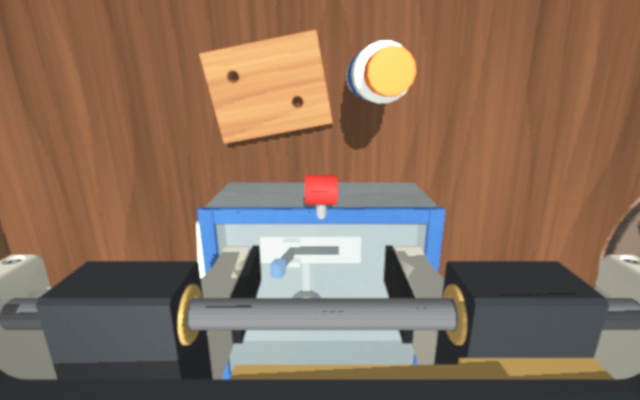

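The wrist view shows the knob at (321,191), predicted (321,186): x agrees, and the can and plate are clear of the fingers. I'll descend on the knob.

Call:
arm_command --travel '[[0,0.003,-0.1],[0,0.003,-0.2],[0,0.004,-0.28],[0,0.004,-0.314],[0,0.004,-0.314]]' --delta_rot '[[0,0,0],[0,0,0],[0,0,0],[0,0,0],[0,0,0]]'

```text
time_s: 2.33
tcp_pos: [0.4988, -0.149, 0.1413]
eef_rot: [179.8, -0.0, -91.8]
contact_force: [-0.1, -1.0, 1.2]
gripper_width: 0.0613
gripper_force: 0.0
```

Call:
arm_command --travel '[[0,0,0],[0,0,0],[0,0,0],[0,0,0],[0,0,0]]' --delta_rot '[[0,0,0],[0,0,0],[0,0,0],[0,0,0],[0,0,0]]' --grip 0.2 --newtons 20

```text
time_s: 2.95
tcp_pos: [0.5006, -0.1482, 0.143]
eef_rot: [-179.9, -0.0, -91.7]
contact_force: [1.2, -0.5, 1.6]
gripper_width: 0.0279
gripper_force: 20.0
```

Run:
```python
import numpy as np
for t in np.r_[np.linspace(0,1.85,19)[1:]]:
    y=-.241*np.cos(t)+.030*np.sin(t)+.241;z=.03*np.cos(t)+.241*np.sin(t)-.03
    print(f"[{.0297*y/.5:.3f}, {y/.5:.3f}, {z/.5:.3f}]",end=", ")
```

```text
[0.000, 0.009, 0.049], [0.001, 0.022, 0.097], [0.001, 0.041, 0.143], [0.002, 0.064, 0.188], [0.003, 0.092, 0.229], [0.004, 0.123, 0.268], [0.005, 0.159, 0.303], [0.006, 0.198, 0.334], [0.007, 0.240, 0.361], [0.008, 0.284, 0.384], [0.010, 0.331, 0.402], [0.011, 0.379, 0.415], [0.013, 0.428, 0.423], [0.014, 0.478, 0.426], [0.016, 0.528, 0.424], [0.017, 0.577, 0.416], [0.019, 0.626, 0.404], [0.020, 0.673, 0.387],
```

First a short part, to check the force.

Call:
arm_command --travel '[[0.0,0.009,0.049],[0.001,0.022,0.097],[0.001,0.041,0.143],[0.002,0.064,0.188],[0.003,0.092,0.229]]' --delta_rot '[[0,0,0],[0,0,0],[0,0,0],[0,0,0],[0,0,0]]'

```text
time_s: 3.58
tcp_pos: [0.502, -0.1019, 0.2579]
eef_rot: [-179.9, -0.0, -91.7]
contact_force: [4.4, 0.9, -4.3]
gripper_width: 0.028
gripper_force: 20.0
```

Call:
arm_command --travel '[[0.001,0.031,0.039],[0.002,0.067,0.074],[0.003,0.106,0.105],[0.004,0.148,0.132],[0.005,0.192,0.155],[0.007,0.239,0.173],[0.008,0.287,0.186],[0.01,0.336,0.194],[0.011,0.386,0.197],[0.013,0.436,0.195],[0.014,0.485,0.187],[0.016,0.534,0.175],[0.017,0.581,0.158],[0.017,0.581,0.158]]' --delta_rot '[[0,0,0],[0,0,0],[0,0,0],[0,0,0],[0,0,0],[0,0,0],[0,0,0],[0,0,0],[0,0,0],[0,0,0],[0,0,0],[0,0,0],[0,0,0],[0,0,0]]'

```text
time_s: 5.32
tcp_pos: [0.511, 0.1907, 0.3361]
eef_rot: [-179.9, 0.1, -91.6]
contact_force: [5.1, 2.8, 3.3]
gripper_width: 0.0279
gripper_force: 20.0
```

Run:
```python
from plant import r,viewer
import cv2,numpy as np
print(r.get_state()["tcp_pos"])
cv2.imwrite("pics/d.png",viewer.capture("side")["img"][:,:,::-1])
```

```text
[0.51102808 0.19065971 0.33608918]
```

View pics/d.png

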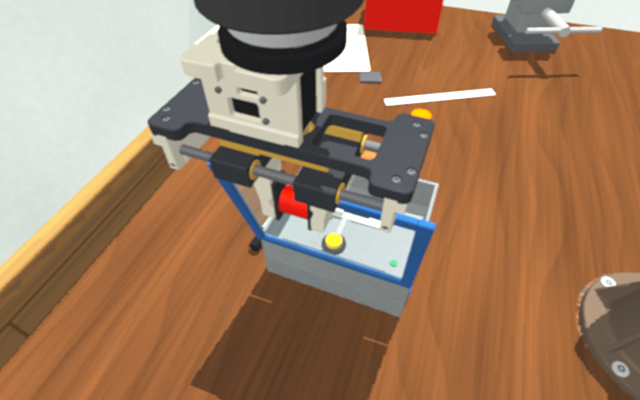

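Picture: gripper holds the red knob (295,202) with the cover beyond upright, the button (334,242) exposed. Release, rise and go over the button.

Call:
arm_command --travel '[[0,0,0],[0,0,0],[0,0,0],[0,0,0.05],[0,0,0.12],[0.01,-0.1,0.13],[0.02,-0.22,0.13],[0.027,-0.325,0.13],[0.027,-0.325,0.13]]' --delta_rot '[[0,0,0],[0,0,0],[0,0,0],[0,0,0],[0,0,0],[0,0,0],[0,0,0],[0,0,0],[0,0,0]]' --grip 0.7

```text
time_s: 6.5
tcp_pos: [0.5231, 0.0227, 0.4012]
eef_rot: [180.0, -0.0, -92.0]
contact_force: [-0.3, 0.5, -0.9]
gripper_width: 0.0613
gripper_force: 0.0
```

Run:
```python
from plant import r,viewer
import cv2,pickle,numpy as np
from scipy.spatial.transform import Rotation as Ro
s=r.get_state();print(s["tcp_pos"],s["eef_rot"])
ims=[]
for n in("side","top"):
    c=viewer.capture(n);ims.append(c["img"][:,:,::-1])
a=ims[0][120:320,240:460];b=ims[1][150:330,225:425]
cv2.imwrite("pics/e.png",np.hstack([cv2.resize(a,(396,360)),cv2.resize(b,(400,360))]))
```

```text
[0.52306907 0.02267178 0.40122799] [ 1.79997193e+02 -1.23844534e-02 -9.19709173e+01]
```

View pics/e.png

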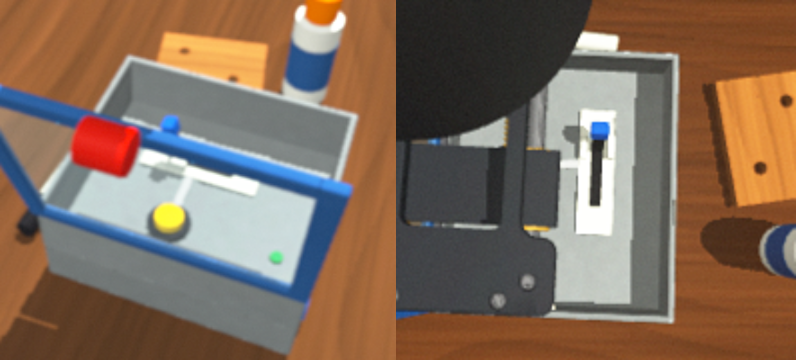

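Cover stays open; lever tip up (side crop 170,125), button visible at (168,218). Close the fingers and descend over the button.

Call:
arm_command --travel '[[0.002,0.011,-0.08],[0.002,0.011,-0.18],[0.002,0.011,-0.28],[0.002,0.011,-0.38],[0.002,0.011,-0.48],[0.002,0.011,-0.56],[0.002,0.011,-0.6],[0.002,0.011,-0.6]]' --delta_rot '[[0,0,0],[0,0,0],[0,0,0],[0,0,0],[0,0,0],[0,0,0],[0,0,0],[0,0,0]]' --grip 0

```text
time_s: 7.6
tcp_pos: [0.5234, 0.0319, 0.0995]
eef_rot: [179.8, -0.1, -91.7]
contact_force: [0.2, -0.0, -0.1]
gripper_width: 0.0003
gripper_force: 0.0
```

Call:
arm_command --travel '[[0,0,-0.01],[0,0,-0.02],[0,0,-0.03],[0,0,-0.034],[0,0,-0.034]]' --delta_rot '[[0,0,0],[0,0,0],[0,0,0],[0,0,0],[0,0,0]]'

```text
time_s: 8.22
tcp_pos: [0.5245, 0.0313, 0.0842]
eef_rot: [-180.0, 0.0, -91.7]
contact_force: [-1.5, 0.5, 1.0]
gripper_width: 0.0004
gripper_force: 0.9
```

Call:
arm_command --travel '[[0,0,-0.004],[0,0,-0.008],[0,0,-0.011],[0,0,-0.013],[0,0,-0.013]]' --delta_rot '[[0,0,0],[0,0,0],[0,0,0],[0,0,0],[0,0,0]]'

```text
time_s: 8.85
tcp_pos: [0.5247, 0.0313, 0.079]
eef_rot: [-179.9, -0.0, -91.7]
contact_force: [-7.5, 2.6, 18.3]
gripper_width: 0.0005
gripper_force: 9.6
```

Bottomed at 18 N. Rise and look at the lever.

Call:
arm_command --travel '[[0,0,0.06],[0,0,0.16],[0,0,0.26],[0,0,0.34],[0,0,0.34]]' --delta_rot '[[0,0,0],[0,0,0],[0,0,0],[0,0,0],[0,0,0]]'

```text
time_s: 9.48
tcp_pos: [0.5261, 0.0317, 0.2508]
eef_rot: [-179.7, 0.1, -91.7]
contact_force: [-0.4, -0.7, -1.2]
gripper_width: 0.0001
gripper_force: 0.0
```

Run:
```python
from plant import r,viewer
import cv2,pickle,numpy as np
s=r.get_state();print(s["tcp_pos"],s["eef_rot"])
ims=[]
d={'s':s}
for n in("side","top","wrist"):
    c=viewer.capture(n);d[n]=c;ims.append(c["img"][:,:,::-1])
pickle.dump(d,open("f.pkl","wb"))
a=ims[0][150:250,280:400];b=ims[1][170:310,300:380];c=ims[2]
b=b[0:140]
cv2.imwrite("pics/f.png",np.vstack([np.hstack([cv2.resize(a,(480,400),interpolation=2),cv2.resize(b[20:120],(320,400),interpolation=2)])]))
```

```text
[0.52606347 0.03166121 0.25077181] [-1.79662333e+02  1.22973418e-01 -9.17188041e+01]
```

View pics/f.png

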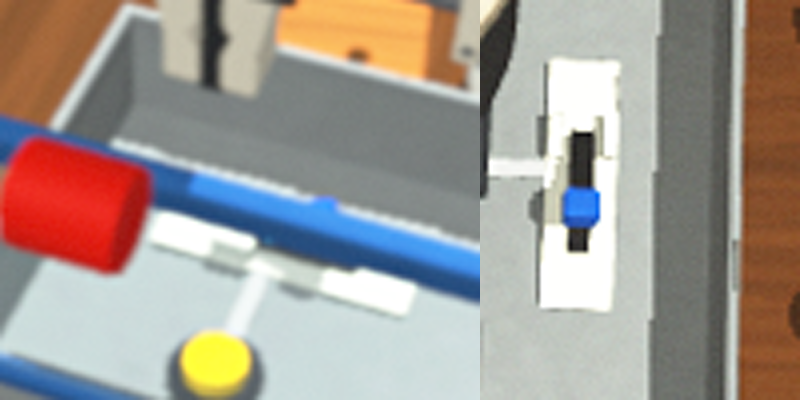

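Lever dropped (top-view tip at pixel (325,241.8)). Check the tip position.

Run:
```python
import pickle,numpy as np
from plant import r
c=pickle.load(open("f.pkl","rb"))["top"]
def ray(u,v,z):
    q=c["R"].T@np.linalg.solve(c["camera_matrix"],[u,v,1]);o=-c["R"].T@c["t"];return o+q*(z-o[2])/q[2]
print(ray(325,241.7,.077+.005),r.get_state()["joints"].round(1))
o=np.array([.504,-.0138]);t=np.radians(-1.7);Q=np.array([[np.cos(t),-np.sin(t)],[np.sin(t),np.cos(t)]])
for a in np.linspace(-1.1,.32,9):
    print(a.round(2),(o+Q@[.035+.04*np.sin(a),-.035]).round(4),(.059+.04*np.cos(a)).round(4))
```

```text
[ 0.50260191 -0.04746545  0.082     ] [ 24.8   6.4 -18.   -0.  -65.7 -26.6]
-1.1 [ 0.5023 -0.0488] 0.0771
-0.92 [ 0.5061 -0.0489] 0.0832
-0.75 [ 0.5108 -0.049 ] 0.0884
-0.57 [ 0.5165 -0.0492] 0.0927
-0.39 [ 0.5227 -0.0494] 0.096
-0.21 [ 0.5295 -0.0496] 0.0981
-0.03 [ 0.5365 -0.0498] 0.099
0.14 [ 0.5436 -0.05  ] 0.0986
0.32 [ 0.5505 -0.0502] 0.097
```

Call:
arm_command --travel '[[-0.02,-0.08,0],[-0.047,-0.16,0],[-0.047,-0.16,0],[-0.047,-0.16,0],[-0.047,-0.16,-0.05],[-0.047,-0.16,-0.1],[-0.047,-0.16,-0.1],[-0.047,-0.16,-0.1],[-0.047,-0.16,-0.1],[-0.047,-0.16,-0.1],[-0.047,-0.16,-0.1],[-0.047,-0.16,-0.1],[-0.047,-0.16,-0.1]]' --delta_rot '[[0,0,0],[0,0,0.1],[0,0,1],[0,0,1],[0,0,1],[0,0,1],[0,0,1],[0,0,1],[0,0,1],[0,0,1],[0,0,1],[0,0,1],[0,0,1]]' --grip 0.46

```text
time_s: 11.25
tcp_pos: [0.5008, -0.0488, 0.1972]
eef_rot: [180.0, 0.0, -1.8]
contact_force: [-0.1, -0.3, -0.2]
gripper_width: 0.0402
gripper_force: 0.0
```

Call:
arm_command --travel '[[0.003,0.001,-0.08],[0.003,0.001,-0.16],[0.003,0.001,-0.21],[0.003,0.001,-0.234],[0.003,0.001,-0.234]]' --delta_rot '[[0,0,0],[0,0,0],[0,0,0],[0,0,0],[0,0,0]]'

```text
time_s: 11.88
tcp_pos: [0.5023, -0.0483, 0.0802]
eef_rot: [180.0, 0.1, -1.7]
contact_force: [0.4, -0.2, 0.5]
gripper_width: 0.0402
gripper_force: 0.0
```

Call:
arm_command --travel '[[0,0,0],[0,0,0],[0,0,0],[0,0,0],[0,0,0]]' --delta_rot '[[0,0,0],[0,0,0],[0,0,0],[0,0,0],[0,0,0]]' --grip 0.1 --newtons 8

```text
time_s: 12.5
tcp_pos: [0.503, -0.0468, 0.0814]
eef_rot: [-179.9, -0.1, -1.7]
contact_force: [-3.1, 9.9, 4.7]
gripper_width: 0.018
gripper_force: 8.0
```

Call:
arm_command --travel '[[0.0,0.004,0.0],[0.008,0.004,0.012],[0.017,0.004,0.023],[0.028,0.004,0.031],[0.041,0.003,0.038],[0.054,0.003,0.042],[0.068,0.002,0.044],[0.083,0.002,0.043],[0.096,0.001,0.04],[0.096,0.001,0.04],[0.096,0.001,0.04]]' --delta_rot '[[0,0,0],[0,0,0],[0,0,0],[0,0,0],[0,0,0],[0,0,0],[0,0,0],[0,0,0],[0,0,0],[0,0,0],[0,0,0]]'

```text
time_s: 13.88
tcp_pos: [0.552, -0.0478, 0.101]
eef_rot: [180.0, -0.1, -1.7]
contact_force: [1.6, -5.4, 1.0]
gripper_width: 0.0182
gripper_force: 8.0
```

Call:
arm_command --travel '[[0,0,0],[0,0,0],[0,0,0],[0,0,0.04],[0,0,0.1],[0,0,0.2],[0,0,0.3],[0,0,0.3]]' --delta_rot '[[0,0,0],[0,0,0],[0,0,0],[0,0,0],[0,0,0],[0,0,0],[0,0,0],[0,0,0]]' --grip 0.46

```text
time_s: 14.88
tcp_pos: [0.5527, -0.0473, 0.2552]
eef_rot: [-179.9, -0.5, -1.7]
contact_force: [0.4, 0.4, -1.5]
gripper_width: 0.0403
gripper_force: 0.0
```

Run:
```python
from plant import r,viewer
import cv2,pickle,numpy as np
s=r.get_state();print(s["tcp_pos"],s["eef_rot"],s["joints"].round(1))
a=viewer.capture("side")["img"][:,:,::-1];b=viewer.capture("top")["img"][:,:,::-1]
cv2.imwrite("pics/g.png",np.hstack([cv2.resize(a[130:290,250:410],(400,400),interpolation=2),cv2.resize(b[160:320,240:400],(400,400),interpolation=2)]))
```

```text
[ 0.55270335 -0.04733548  0.2551501 ] [-179.91130449   -0.47454967   -1.69086932] [ 15.4   8.6 -14.2   0.1 -66.7  72.9]
```

View pics/g.png

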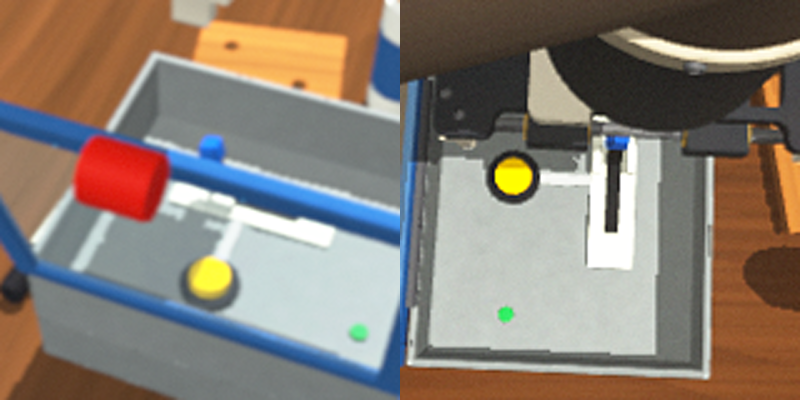

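The lever tip is at side pixel (334,190), as it was at the start: fully up. Knob at about (299,202). Check the knob position against where I released it.

Run:
```python
import numpy as np
from fit import pr,d
for t in (1.8,1.85,1.9):
    y=-.241*np.cos(t)+.030*np.sin(t);z=.03*np.cos(t)+.241*np.sin(t)
    X=np.array([[.5067+.0297*y,.0912+y,.11+z]]);print(t,X.round(4),pr(d["side"],X))
```

```text
c++ [0.6252 0.0873 0.113 ] res 1.32
c+- [ 0.6192 -0.1271  0.1138] res 1.02
c-- [ 0.3809 -0.1196  0.1134] res 0.66
c-+ [0.3877 0.0944 0.1142] res 0.04
knob [ 0.4997 -0.1496  0.1389] res 0.81
btn [0.524  0.0279 0.0587] res 0.53
tip [ 0.55   -0.0505  0.094 ] res 0.78
[ 0.5037 -0.0141 -0.0048] -1.68
[[[0.3, 0.5], [0.4, 0.5], [0.6, 0.9], [0.1, 0.5], [-0.1, 0.9], [0.3, 0.4], [0.1, 1.2]], [[-2.0, -0.6], [-1.5, -0.3], [-0.4, -0.3], [0.5, 0.5], [-1.0, 1.3], [-0.3, -1.2], [-0.4, 0.5]]]
[[ 0.6267  0.0873  0.1132]
 [ 0.6204 -0.1276  0.1132]
 [ 0.3805 -0.1206  0.1132]
 [ 0.3868  0.0944  0.1132]
 [ 0.4997 -0.1501  0.1352]
 [ 0.5239  0.0273  0.0612]
 [ 0.5494 -0.0505  0.0924]]
1.8 [[0.5092 0.1752 0.3379]] [[302.83192349 190.31046932]]
1.85 [[0.5095 0.1865 0.3334]] [[298.0644997  202.35063291]]
1.9 [[0.5099 0.1975 0.3284]] [[293.34560934 214.84660773]]
```

Call:
arm_command --travel '[[0,0,0.1],[0,0,0.2],[0,0,0.31],[0,0,0.31],[0,0,0.31],[-0.03,0.1,0.31],[-0.06,0.2,0.31],[-0.083,0.3,0.31],[-0.083,0.4,0.31],[-0.083,0.473,0.31],[-0.083,0.473,0.31],[-0.083,0.473,0.31]]' --delta_rot '[[0,0,-1],[0,0,-1],[0,0,-1],[0,0,-1],[0,0,-1],[0,0,-1],[0,0,-1],[0,0,-1],[0,0,-1],[0,0,-1],[0,0,-1],[0,0,-1]]' --grip 0.7

```text
time_s: 16.48
tcp_pos: [0.5087, 0.1887, 0.4044]
eef_rot: [179.9, -0.1, -91.7]
contact_force: [-0.3, 0.1, -0.9]
gripper_width: 0.0615
gripper_force: 0.0
```

Call:
arm_command --travel '[[0.004,0,-0.06],[0.004,0,-0.11],[0.004,0,-0.137],[0.004,0,-0.137]]' --delta_rot '[[0,0,0],[0,0,0],[0,0,0],[0,0,0]]'

```text
time_s: 16.98
tcp_pos: [0.5108, 0.1879, 0.3365]
eef_rot: [179.9, -0.1, -91.8]
contact_force: [-0.2, -0.3, 0.5]
gripper_width: 0.0614
gripper_force: 0.0
```

Call:
arm_command --travel '[[0,0,0],[0,0,0],[0,0,0],[0,0,0],[0,0,0]]' --delta_rot '[[0,0,0],[0,0,0],[0,0,0],[0,0,0],[0,0,0]]' --grip 0.2 --newtons 20

```text
time_s: 17.6
tcp_pos: [0.5111, 0.1889, 0.3373]
eef_rot: [-180.0, 0.0, -91.7]
contact_force: [-0.9, -0.2, 1.5]
gripper_width: 0.0279
gripper_force: 20.0
```

Call:
arm_command --travel '[[-0.001,-0.047,0.017],[-0.003,-0.096,0.029],[-0.004,-0.145,0.037],[-0.006,-0.195,0.039],[-0.007,-0.245,0.036],[-0.009,-0.294,0.028],[-0.01,-0.342,0.015],[-0.012,-0.389,-0.003],[-0.013,-0.433,-0.026],[-0.014,-0.475,-0.053],[-0.015,-0.514,-0.084],[-0.016,-0.55,-0.119],[-0.017,-0.581,-0.158],[-0.018,-0.609,-0.199],[-0.018,-0.609,-0.199]]' --delta_rot '[[0,0,0],[0,0,0],[0,0,0],[0,0,0],[0,0,0],[0,0,0],[0,0,0],[0,0,0],[0,0,0],[0,0,0],[0,0,0],[0,0,0],[0,0,0],[0,0,0],[0,0,0]]'

```text
time_s: 19.48
tcp_pos: [0.5016, -0.1171, 0.2366]
eef_rot: [179.9, -0.0, -91.8]
contact_force: [1.5, -0.7, -1.1]
gripper_width: 0.028
gripper_force: 20.0
```

Call:
arm_command --travel '[[0,-0.012,-0.022],[-0.001,-0.023,-0.045],[-0.001,-0.033,-0.068],[-0.001,-0.042,-0.091],[-0.001,-0.049,-0.115],[-0.001,-0.055,-0.139],[-0.002,-0.059,-0.158],[-0.002,-0.062,-0.176],[-0.002,-0.064,-0.188],[-0.002,-0.064,-0.191],[-0.002,-0.064,-0.191]]' --delta_rot '[[0,0,0],[0,0,0],[0,0,0],[0,0,0],[0,0,0],[0,0,0],[0,0,0],[0,0,0],[0,0,0],[0,0,0],[0,0,0]]'

```text
time_s: 20.85
tcp_pos: [0.5007, -0.1477, 0.1427]
eef_rot: [180.0, -0.0, -91.7]
contact_force: [-5.5, -1.8, 8.7]
gripper_width: 0.0282
gripper_force: 20.0
```

8.7 N upward: the cover rests on the rim. Release and rise.

Call:
arm_command --travel '[[0,0,0],[0,0,0],[0,0,0],[0,0,0.03],[0,0,0.1],[0,0,0.2],[0,-0.05,0.3],[0,-0.15,0.3],[0,-0.25,0.3],[0,-0.35,0.3],[0,-0.35,0.3]]' --delta_rot '[[0,0,0],[0,0,0],[0,0,0],[0,0,0],[0,0,0],[0,0,0],[0,0,0],[0,0,0],[0,0,0],[0,0,0],[0,0,0]]' --grip 0.7

```text
time_s: 22.22
tcp_pos: [0.5004, -0.3256, 0.2924]
eef_rot: [180.0, -0.0, -91.9]
contact_force: [0.1, 0.2, 0.1]
gripper_width: 0.0613
gripper_force: 0.0
```

Run:
```python
from plant import r,viewer
import cv2,numpy as np
a=viewer.capture("side")["img"][:,:,::-1];b=viewer.capture("top")["img"][:,:,::-1]
cv2.imwrite("pics/h.png",np.hstack([cv2.resize(a[100:320,245:465],(400,400),interpolation=2),cv2.resize(b[155:325,230:460][:,:170],(400,400),interpolation=2)]))
o=cv2.imread("pics/a_side.png");print(np.abs(o.astype(int)-a)[150:300,260:400].mean())
```

```text
9.566619047619048
```

View pics/h.png

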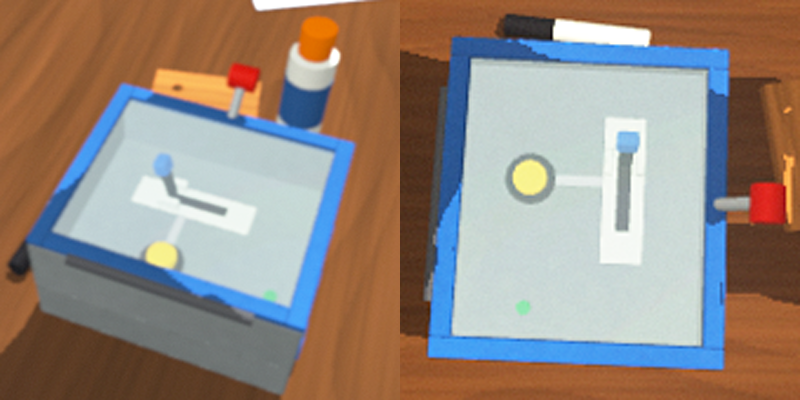

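The cover is shut on the rim (knob at side crop (244,77)), the lever is up (163,165), the button is out, and the bystanders are unmoved.

```bash
python3 -c "
from plant import close_job
print(close_job())"
```

```text
the job is handed in; nothing more can be done
None
```

I finished the trip test and handed the job in at about 22 s: the button dropped the lever, I lifted it back up, and I lowered the cover gently shut. The last pictures show the bystanders where they were; no verdict was returned.

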